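# Shut off the rinse water at the felting table

## Robot

A 6-joint arm with a two-finger parallel gripper is mounted at the origin on the work surface. World frame = base frame: x ahead of the robot, y to its left, z up, the work surface at z = 0. Lengths are in m, angles in rad, forces in N, time in s.
With the tool pointing down it reaches from about 0.4 to 0.825 m from the base axis. Payload 7 kg.
Tool frame: the origin (TCP) lies on the mounting face of the last link; the fingertips stand arm.tcp_to_tips ahead of it and the grasp point (between the pads) lies 159 mm ahead of it (arm.tcp_to_tips is the distance from the TCP to the fingertips, in m); z points along the fingers, y is the direction in which the jaws open and shut (so a half turn about z gives the same grasp; the last joint's range is limited). The gripper opens to 88 mm and grips with 3 to 60 N. Pads are 19 mm wide; open, the fingers measure 130 mm over their backs; the gripper's body (78 mm by 193 mm) begins 47 mm behind the grasp point.
Start: joints at [-0.879, 0.359, 0.012, 0, -1.224, -0.288], TCP at [0.265, -0.621, 0.405] pointing down, gripper open.
Joint ranges: [-3.07, 3.07], [-1.43, 2.12], [-1.02, 1.25], [-3.03, 1.67], [-3.05, -0], [-3.03, 3.03]. Speed limits (rad/s): [2.39, 2.39, 3.01, 3.14, 3.14, 3.14].

## Interface

Orientations are given as [roll, pitch, yaw] about the fixed x, y, z axes, in that order (R = Rz(yaw) Ry(pitch) Rx(roll)).
In Python, from station import arm, cams, job_done, finder gives the robot as it stands.
- The arm moves only by the tool play_rows, never from a script. Its argument "targets" is a list that holds one entry, the list of rows, each a list of 4 numbers: the shift along the tool's x, y, z in m, then the turn about the tool's z in degrees. A call has 1 to 5 rows; each row is the pose to reach, as a shift and turn from the pose commanded when the call began, along the tool's axes at that moment; what a row does not reach only later rows make up. A row lasts 1/8 s, in which the tool goes at most 62.5 mm and 10.7 degrees, less where a joint would pass 70% of its speed; a pose out of reach is approached as far as the arm can. A call with a gripper value outside its range is refused whole. "grip" is the closure in counts, from 0 (fully open) to 255 (shut), set as the call begins (left out, the last holds). The fingers move at their own pace and stop on an object; "newtons" is the grip in N (left out, the last holds). Time passes only in rows, so rows that repeat a pose let the fingers close. It gives the time, the measured TCP pose, the force and the opening at its end, in the units of the state.
- arm.get_state(): the state, without advancing time (a new reading comes with each control period).
- cams.grab_frame(name): name is "scene" or "side" or "wrist"; returns (picture, depth): 400x640x3 uint8, red, green, blue; 400x640 float32, m along the optical axis (not along the pixel's ray), 0 where there is no reading.
- cams.camera_params(name): a dict with "intrinsics" (3x3 intrinsics, pixels), "D" ([k1, k2, p1, p2, k3] as OpenCV has them; the pictures are not rectified), "position" and "attitude" of the camera in the world. Camera axes: x right, y down, z forward; pixel columns grow to the right and rows downward; lengths in m; the calibration is good to about 2 mm. A picture is of the moment at which its call begins: read the wrist's pose just before it. camera_params takes no time and is no camera call; for the wrist camera it gives the pose at the moment of the call.
- job_done(): hands the job in, once; it reports no verdict.
Trained networks look in the newest picture that a camera, given by its name, has taken for a name from the list of things; names that differ only in an ending like _2 or _b are one class to them, and where a whole thing is asked for, a point or a joint stands for the part that bears it (a point fixed in the world has none). Each returns a list of dicts, best first, with "score" (0 to 1); they miss things now and then, are a little off and sometimes report something else, mostly with a low value. They report only what shows in the picture. A call takes as long as a camera call. They do not tell look-alikes from the thing itself.
- finder.find_in(camera, query): "xyz" ([x, y, z] in m, in world coordinates, good to about 4 mm: the middle of the surface that is visible of it).
- finder.masks_of(camera, query): "mask" (400x640 bool, what is visible of it).
The state is a dict: "t": time; "q": joint angles; "qd": joint speeds; "joint_efforts": joint torques, N m; "eef_pos": TCP position; "ee_rot": TCP orientation; "force": force on the tool from outside, world axes, zero at the start; "moment": the same for the moment, N m; "width": finger opening in m.
Only numpy, scipy, OpenCV 4.12 (cv2) and the standard library are available. Lean on these libraries where they do the work, as an engineer would, in place of code of your own. Each camera call takes 0.05 s, during which the arm holds its last target. There are 200 camera calls.

## Task

Push the white cover of the grey water valve box along its track until the box is fully open, without lifting the cover off its track. Then push the red valve handle inside round until it is fully shut, leaving the cover open. Leave the blue valve handle and the things standing around the box (thread spool, soap bottle, white bowl) where they are.

Things in the scene. Friction and masses are not known exactly. Their poses are not given: they have to be found in the camera images.
- valve_box: Fixed grey box, 216 x 470 x 80 mm (x, y, z); origin under its centre at table height, x away from the robot, y to the robot's left at yaw 0. Long walls: inner faces at x = -100 and +100, top at 80 mm; they carry the cover. Half y < -4 is a closed deck 60 mm high. Half y > -4 is the open well (floor at 6 mm) with both valves. Its +y end wall is only 30 mm high.
- cover_slide (a joint): How far the white cover has been slid along the box's -y direction, in m: 0 = well fully covered, 0.230 = at its stop, fully open over the deck. It starts at 0 to 0.03, needs about 2 N plus 4 N per m/s to slide and stays where it is left.
- cover_ridge (a point): Middle of the top of the black upright ridge on the white cover, 120 mm above the table. Ridge: 120 mm along box x, 16 mm thick (box y), 32 mm tall, across the middle of the plate (216 mm along x, 225 along y, top face 88 mm above the table). The 0.5 kg cover lies in its track by its own weight, slides along box y only, and comes off upwards if lifted.
- cover_edge (a point): Middle of the cover's +y edge, on its top face, 88 mm above the table. Fully open it lies at box y = -5 mm.
- red_handle (a joint): Angle of the red (marked) valve handle in rad: 0 = open (handle points along box +x, parallel to its pipe), 1.571 = shut at its stop (handle points along box -y). It turns clockwise seen from above, starts at 0 to 0.2, needs about 0.10 N m and stays where it is left.
- red_pivot (a point): On the vertical hinge axis of the red handle, at mid-height of the handle (59 mm above the table). The two valves stand side by side in the well with pivots at box x = -35 mm and y = 90 and 185 mm; which of the two places has the red one varies.
- red_tip (a point): Outer end of the red handle, at mid-height, 72 mm from the pivot. The handle is a bar 18 mm wide and 22 mm high (48 to 70 mm above the table) of red plastic with a white band near its end, and its hub has 14 mm radius.
- blue_handle (a joint): Angle of the blue handle (same shape, size and zero as the red one), starts at 0 to 0.12. To be left alone.
- blue_pivot (a point): On the vertical hinge axis of the blue handle, at mid-height, 59 mm above the table.
- blue_tip (a point): Outer end of the blue handle, at mid-height, 72 mm from its pivot.
- spool: Loose green thread spool standing upright on the table beyond the box's +y end, 48 mm wide, 70 mm tall; origin under its centre.
- soap: Loose yellow soap bottle standing on the table beyond the box's far (+x) side, 60 mm wide, 150 mm tall; origin under its centre.
- tub: Loose white bowl on the table beyond the box's far (+x) side, 90 mm wide, 60 mm tall; origin under its centre.
There are look-alikes about, which are no part of the job. Of the things that look like the tub, take the one that is farthest from the robot's base at the start.

How it is judged:
On the way, in this order (a step that is already met when the one before it is completed fails the run):
1. the cover is slid fully open in its track (value of joint cover_slide above 0.205 m), for 0.2 s.
2. the red handle is pushed fully shut (value of joint red_handle above 1.44 rad), for 0.2 s.
At the end, for the whole second after the job is handed in: The cover is open (slid at least 205 of its 230 mm) and lies down in its track (within 3 mm); the red handle is within 0.13 rad of its shut stop; the blue handle's end is within 12 mm of its starting place; the spool, bottle and bowl stand upright within 20 mm of theirs (value of joint cover_slide above 0.205 m and height (world z) of cover_ridge below 0.123 m and value of joint red_handle above 1.44 rad and value of joint blue_handle below 0.3 rad and distance of blue_tip from where it was at the start of the episode below 0.012 m and distance of each of spool, soap, tub from where it was at the start of the episode below 0.02 m and angle between each of spool, soap, tub's own z axis and vertical below 0.2 rad); the robot touches nothing.
It fails at once if the cover is lifted out of its track (more than 12 mm) (height (world z) of cover_ridge above 0.132 m).
It fails at once if the blue handle is turned (its end moved more than 12 mm) (distance of blue_tip from where it was at the start of the episode above 0.012 m).
It fails at once if the spool, bottle or bowl is moved more than 20 mm, carried or knocked over (distance of any of spool, soap, tub from where it was at the start of the episode above 0.02 m or angle between any of spool, soap, tub's own z axis and vertical above 0.4 rad).
It also fails if it takes over 51 s, if anything falls off the work surface, if the arm or the gripper's body presses on something with over 40 N, if the wrist force passes 120 N, or if a joint passes its speed limit or range.

## Working session

There is one attempt and no reset: what is moved stays moved. The work goes in short steps, Python scripts to look and compute and a tool call to move; the robot and the scene stay as the last step left them, time stands still between calls to the robot, and variables do not carry over. Pictures are saved under pics/ and viewed, about 8 in all and at most 12, crops included, and the job is handed in when it is done.

Besides the shell and the picture viewer there is one more tool, called after "Request:" as a command line: name --argument value ..., lists and objects as JSON in quotes. play_rows: Moves the arm, as the interface text tells. Its arguments: {"type":"object","properties":{"targets":{"type":"array","items":{"type":"array","items":{"type":"array","items":{"type":"number"}}}},"grip":{"type":"number"},"newtons":{"type":"number"}},"required":["targets"]}

```bash
mkdir -p pics
python3 - <<'E'
from station import arm,cams,finder
import cv2,numpy as np
s=arm.get_state();print(s,arm.tcp_to_tips)
ims=[]
for c in("scene","side"):
    p,d=cams.grab_frame(c);cv2.imwrite(f"pics/{c}0.png",p[...,::-1])
    np.savez(f"{c}0.npz",p=p,d=d)
    print(c,cams.camera_params(c))
    for q in("valve_box","cover_ridge","cover_edge","red_handle","blue_handle","spool","soap","tub"):
        print(c,q,[(np.round(r["xyz"],3),round(r["score"],2)) for r in finder.find_in(c,q)[:4]])
E
```

```text
{'t': 0.0, 'q': array([-8.78895613e-01,  3.59384899e-01,  1.10417576e-02, -3.21590762e-04,
       -1.22410664e+00, -2.88106750e-01]), 'qd': array([-0.00046307, -0.00107323,  0.00039596, -0.00080249,  0.00137561,
        0.00047631]), 'joint_efforts': array([ 6.16699726e-04, -5.82724428e+01,  2.93059319e+01,  6.99745819e+00,
        7.07093335e-03, -1.25412780e-04]), 'eef_pos': array([ 0.26513233, -0.620532  ,  0.40372143]), 'ee_rot': array([ 3.13992145e+00, -1.79995376e-04, -2.73790806e+00]), 'force': array([-0.85167656,  0.70330309,  0.09442598]), 'moment': array([-0.01127467, -0.01715407,  0.0030701 ]), 'width': 0.08772406865714735} 0.1781
scene {'intrinsics': array([[442.95309509,   0.        , 318.11249425],
       [  0.        , 442.95309509, 191.87924738],
       [  0.        ,   0.        ,   1.        ]]), 'D': array([-0.03001693,  0.        ,  0.        ,  0.        ,  0.        ]), 'position': array([1.50416648, 0.42884134, 0.83990825]), 'attitude': array([-2.1617722 , -0.0147982 ,  1.99770437])}
scene valve_box [(array([ 0.561, -0.027,  0.069]), 0.93), (array([0.551, 0.022
[... 736 characters left out ...]
      ,  0.        ,  0.        ]), 'position': array([0.49790894, 0.69383051, 0.8626321 ]), 'attitude': array([-2.37676599,  0.0208536 , -3.12098743])}
side valve_box [(array([0.525, 0.012, 0.085]), 0.88)]
side cover_ridge [(array([0.531, 0.032, 0.088]), 0.71), (array([0.579, 0.236, 0.045]), 0.23)]
side cover_edge [(array([0.532, 0.03 , 0.09 ]), 0.61)]
side red_handle [(array([0.538, 0.123, 0.065]), 0.56), (array([0.528, 0.029, 0.09 ]), 0.27)]
side blue_handle []
side spool [(array([0.58 , 0.236, 0.046]), 0.75)]
side soap [(array([0.714, 0.03 , 0.087]), 0.59)]
side tub [(array([ 0.245, -0.278,  0.044]), 0.96), (array([ 0.698, -0.198,  0.041]), 0.88), (array([ 0.488, -0.44 ,  0.041]), 0.56)]
```

View pics/scene0.png

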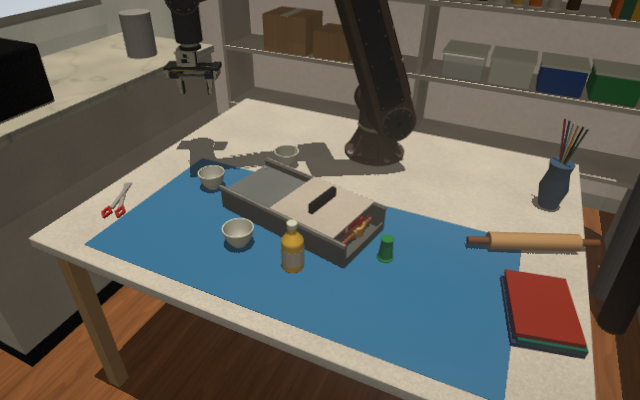

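View pics/side0.png

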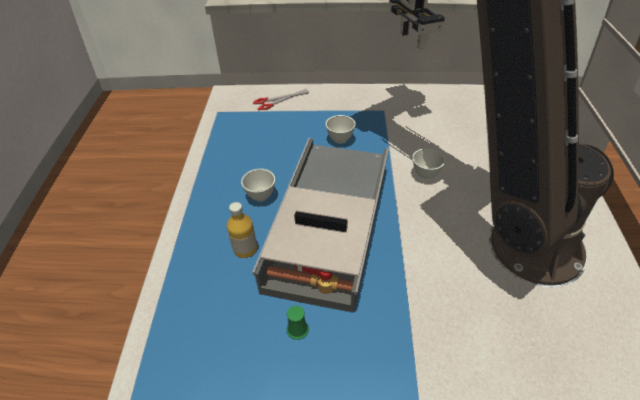

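```bash
cat > h.py <<'E'
import cv2,numpy as np
from scipy.spatial.transform import Rotation as R
from station import cams,arm
def cloud(c,d,cp=None):
    cp=cp or cams.camera_params(c);K=np.array(cp["intrinsics"]);h,w=d.shape
    u,v=np.meshgrid(np.arange(w),np.arange(h))
    n=cv2.undistortPoints(np.stack([u,v],-1).reshape(-1,1,2).astype(np.float32),K,np.array(cp["D"])).reshape(h,w,2)
    P=np.dstack([n[...,0]*d,n[...,1]*d,d])
    return P@R.from_euler("xyz",cp["attitude"]).as_matrix().T+cp["position"]
def rect(P):
    (c,s,a)=cv2.minAreaRect((P[:,:2]*1000).astype(np.float32));return np.round(c,1),np.round(s,1),round(a,2),len(P)
E
python3 - <<'E'
from h import *
for c in("scene","side"):
    z=np.load(c+"0.npz");p=z["p"].astype(int);X=cloud(c,z["d"])
    reg=(z["d"]>0)&(X[...,0]>.35)&(X[...,0]<.75)&(X[...,1]>-.33)&(X[...,1]<.3)
    hsv=cv2.cvtColor(z["p"],cv2.COLOR_RGB2HSV)
    m=reg&(abs(X[...,2]-.088)<.006)&(hsv[...,1]<40)&(hsv[...,2]>150)
    n,l,st,_=cv2.connectedComponentsWithStats(m.astype(np.uint8))
    k=1+np.argmax(st[1:,4]);print(c,"plate",rect(X[l==k]),X[l==k][:,2].mean())
    m=reg&(X[...,2]>.112)&(X[...,2]<.126)&(hsv[...,2]<90)&(abs(X[...,0]-.54)<.12)
    print("ridge",rect(X[m]))
    for nm,mm in(("red",((hsv[...,0]<8)|(hsv[...,0]>172))&(hsv[...,1]>120)),("blue",(hsv[...,0]>100)&(hsv[...,0]<130)&(hsv[...,1]>110))):
        m=reg&mm&(abs(X[...,2]-.068)<.008)&(X[...,1]>0)
        if m.any():print(nm,rect(X[m]),X[m].mean(0))
E
```

```text
scene plate (array([ 396.1, -117.1]), array([0., 0.]), 0.0, 1) 0.08884111049416143
ridge (array([536.1,  13.9]), array([ 17.1, 115.8]), 78.49, 170)
red (array([542.2, 121.9]), array([11. , 63.4]), 72.67, 54) [0.53926781 0.12277098 0.06698427]
side plate (array([535.6,  16.2]), array([230.9, 223.1]), 77.95, 6327) 0.0879471902210834
ridge (array([534.2,  16.1]), array([ 18.7, 117.6]), 78.34, 364)
red (array([542.6, 124.1]), array([14.1, 65.4]), 75.69, 109) [0.53471961 0.12545292 0.06660892]
blue (array([672.2, 140.8]), array([0., 0.]), 0.0, 1) [0.67216828 0.14075325 0.06388782]
```

The scene view shows the box with the ridge at (322,200), the red handle in the gap at (357,232), the spool at (386,248) and the soap at (292,250). There are three bowls:
- (238,234), 0.72 m from the base
- (211,178), 0.64 m
- (286,152), 0.35 m

The tub is the one at (238,234): it is farthest and lies beyond the +x side. I won't go near any of them. The side view agrees. Box yaw is about -0.204 and red is at box y = 185.

Request:
play_rows --targets '[[[-0.04, 0.04, 0, -10], [-0.08, 0.08, 0, -20], [-0.12, 0.12, 0, -30], [-0.16, 0.16, 0, -40], [-0.2, 0.2, 0, -50]]]' --grip 255 --newtons 20

```text
t: 1.52
eef_pos: [0.3709, -0.3566, 0.4049]
ee_rot: [-3.141, -0.0, -1.859]
force: [1.0, -0.4, 1.0]
width: 0.0433
```

```bash
cat >> h.py <<'E'
def to(xy,tipz,yaw):
    s=arm.get_state();M=R.from_euler("xyz",s["ee_rot"]).as_matrix()
    d=M.T@(np.array([*xy,tipz+arm.tcp_to_tips])-s["eef_pos"])
    t=-np.degrees((yaw-s["ee_rot"][2]+np.pi)%(2*np.pi)-np.pi)
    print("t",round(s["t"],2),"pos",np.round(s["eef_pos"],4),"yaw",round(s["ee_rot"][2],3),"F",np.round(s["force"],1),"w",round(s["width"],4),"-> shift",np.round(d,4),"turn",round(t,1))
E
python3 -c "
from h import *
to((.543,.054),.14,-1.775)"
```

```text
t 1.52 pos [ 0.3709 -0.3566  0.4049] yaw -1.859 F [ 1.  -0.4  1. ] w 0.0433 -> shift [-0.4426 -0.0481  0.0868] turn -4.8
```

Request:
play_rows --targets '[[[-0.05, -0.006, 0, -2], [-0.11, -0.012, 0, -4], [-0.17, -0.018, 0, -5], [-0.23, -0.025, 0, -5], [-0.29, -0.032, 0, -5]]]'

```text
t: 2.15
eef_pos: [0.4856, -0.088, 0.4052]
ee_rot: [-3.14, 0.0, -1.778]
force: [1.5, -0.4, 0.3]
width: 0.0005
```

Request:
play_rows --targets '[[[-0.05, -0.006, 0, 0], [-0.1, -0.01, 0.02, 0], [-0.135, -0.01, 0.05, 0], [-0.135, -0.01, 0.08, 0], [-0.135, -0.01, 0.08, 0]]]'

```text
t: 2.78
eef_pos: [0.5221, 0.0403, 0.3228]
ee_rot: [3.138, -0.002, -1.777]
force: [-0.1, -0.7, 0.3]
width: 0.0002
```

```bash
python3 -c "
from h import *
to((.543,.054),.1,-1.775)
p,d=cams.grab_frame('side');cv2.imwrite('pics/s1.png',p[100:330,180:500,::-1].repeat(2,0).repeat(2,1))"
```

```text
t 2.77 pos [0.5221 0.0403 0.3228] yaw -1.777 F [-0.1 -0.7  0.3] w 0.0002 -> shift [-0.0178 -0.0179  0.0446] turn -0.1
```

View pics/s1.png

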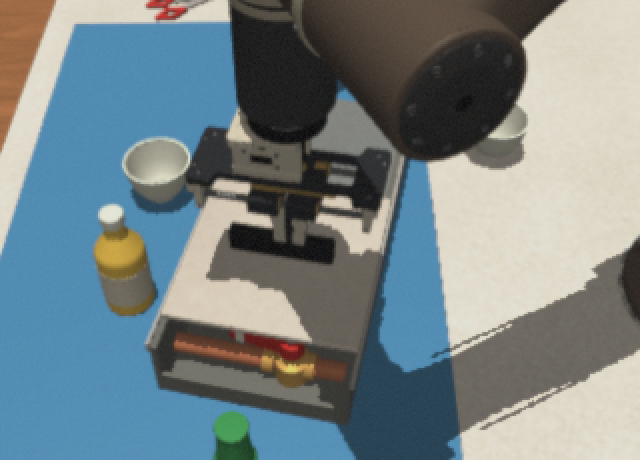

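The closed fingers are over the ridge at (285,235) in the crop, and the jaw axis is parallel to it. Next: offset to the +y side, go down and push.

Request:
play_rows --targets '[[[-0.02, -0.018, 0, 0], [-0.02, -0.018, 0.02, 0], [-0.02, -0.018, 0.044, 0], [-0.02, -0.018, 0.044, 0], [0.0, -0.018, 0.044, 0]]]'

```text
t: 3.45
eef_pos: [0.5413, 0.0364, 0.2825]
ee_rot: [-3.139, 0.001, -1.777]
force: [-0.1, -0.4, 0.4]
width: 0.0004
```

Request:
play_rows --targets '[[[0.02, 0, 0, 0], [0.04, 0, 0, 0], [0.06, 0, 0, 0], [0.08, 0, 0, 0], [0.1, 0, 0, 0]]]'

```text
t: 4.08
eef_pos: [0.5196, -0.0629, 0.2807]
ee_rot: [-3.141, 0.0, -1.778]
force: [1.6, 2.7, 1.8]
width: 0.0005
```

```bash
python3 -c "
from h import *
to((.498,-.164),.1,-1.775)
p,d=cams.grab_frame('scene');X=cloud('scene',d)
hsv=cv2.cvtColor(p,cv2.COLOR_RGB2HSV)
m=(abs(X[...,2]-.119)<.007)&(hsv[...,2]<90)&(abs(X[...,0]-.53)<.12)&(abs(X[...,1]+.09)<.13);print(rect(X[m]))
cv2.imwrite('pics/c1.png',p[80:320,160:480,::-1].repeat(2,0).repeat(2,1))"
```

```text
t 4.08 pos [ 0.5196 -0.0629  0.2807] yaw -1.778 F [1.6 2.7 1.8] w 0.0005 -> shift [0.1034 0.0003 0.0026] turn -0.2
(array([521.2, -65.7]), array([ 32.1, 114.4]), 70.1, 86)
```

View pics/c1.png

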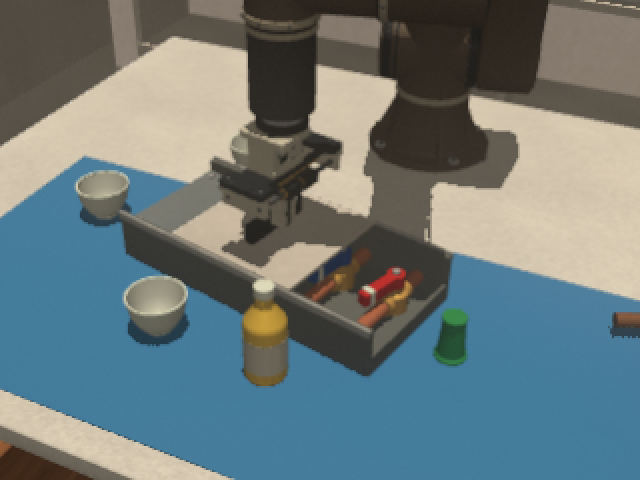

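The cover is sliding in its track, with the ridge at (265,230). Red is in the outer place at (385,285), and blue is partly uncovered at (335,265). I'll keep pushing.

Request:
play_rows --targets '[[[0.02, 0, 0, 0], [0.04, 0, 0, 0], [0.06, 0, 0, 0], [0.08, 0, 0, 0], [0.09, 0, 0, 0]]]'

```text
t: 4.75
eef_pos: [0.5005, -0.1507, 0.2802]
ee_rot: [3.14, -0.0, -1.779]
force: [-0.2, 2.2, 0.7]
width: 0.0004
```

Request:
play_rows --targets '[[[0.008, 0, 0, 0], [0.016, 0, 0, 0], [0.02, 0, 0, 0], [0.022, 0, 0, 0], [0.022, 0, 0, 0]]]'

```text
t: 5.38
eef_pos: [0.4971, -0.1679, 0.2804]
ee_rot: [-3.141, 0.006, -1.778]
force: [-1.3, 29.6, 5.4]
width: 0.0008
```

```bash
python3 -c "
from h import *
to((.498,-.164),.1,-1.775)"
```

```text
t 5.38 pos [ 0.4971 -0.1679  0.2804] yaw -1.778 F [-1.3 29.6  5.4] w 0.0008 -> shift [-0.004  -0.0001  0.0023] turn -0.2
```

The force rose to 30 N, so the cover is at its stop. Back off, lift and measure the handles.

Request:
play_rows --targets '[[[-0.01, 0, 0, 0], [-0.03, 0, 0, 0], [-0.03, 0, -0.04, 0], [-0.03, 0, -0.08, 0], [-0.03, 0, -0.08, 0]]]'

```text
t: 6.0
eef_pos: [0.5042, -0.1419, 0.3641]
ee_rot: [-3.135, 0.0, -1.777]
force: [-0.6, 0.8, -0.6]
width: 0.0005
```

Run:
```python
from h import *
to((.498,-.164),.1,-1.775)
S={}
for c in("scene","side","wrist"):
    p,d=cams.grab_frame(c);X=cloud(c,d);hsv=cv2.cvtColor(p,cv2.COLOR_RGB2HSV)
    reg=(d>0)&(X[...,0]>.4)&(X[...,0]<.68)&(X[...,1]>-.08)&(X[...,1]<.18)
    cv2.imwrite(f'pics/{c}2.png',p[...,::-1])
    for nm,mm in(("red",((hsv[...,0]<8)|(hsv[...,0]>172))&(hsv[...,1]>120)),("blue",(hsv[...,0]>105)&(hsv[...,0]<130)&(hsv[...,1]>100))):
        m=reg&mm&(abs(X[...,2]-.069)<.006)
        if m.sum()>4:
            print(c,nm,rect(X[m]),np.round(X[m].mean(0),4))
    reg=(d>0)&(X[...,0]>.35)&(X[...,0]<.72)&(X[...,1]>-.35)&(X[...,1]<.1)
    m=reg&(abs(X[...,2]-.088)<.004)&(hsv[...,1]<60)&(hsv[...,2]>130)
    if m.any():print(c,"plate",rect(X[m]))
    m=reg&(abs(X[...,2]-.119)<.006)&(hsv[...,2]<90)
    if m.any():print(c,"ridge",rect(X[m]))
p=[cv2.imread(f"pics/{c}2.png") for c in("side","wrist")]
cv2.imwrite("pics/m2.png",np.hstack([p[0][100:340,200:440],cv2.resize(p[1],(384,240))]))
```

```text
t 6.0 pos [ 0.5042 -0.1419  0.3641] yaw -1.777 F [-0.6  0.8 -0.6] w 0.0005 -> shift [0.0229 0.0021 0.0859] turn -0.1
scene red (array([548.7, 108.9]), array([24.8, 84.8]), 65.78, 128) [0.55   0.1125 0.0703]
scene blue (array([535. ,  17.8]), array([20.2, 76.4]), 68.04, 94) [0.5343 0.0205 0.0699]
scene plate (array([510.6, -87. ]), array([425.7, 228.4]), 77.93, 1414)
scene ridge (array([ 600.4, -109. ]), array([335.5,  87. ]), 34.41, 140)
side red (array([548.3, 109.8]), array([26.3, 85.2]), 63.9, 260) [0.5448 0.1155 0.0694]
side blue (array([530.4,  22.9]), array([24.8, 84.4]), 75.47, 208) [0.5257 0.025  0.0684]
side plate (array([513.2, -85.7]), array([424.1, 223.5]), 77.59, 2376)
side ridge (array([ 595.2, -115.3]), array([328.6,  90.8]), 32.19, 261)
wrist plate (array([ 486.9, -200.3]), array([196.5, 224. ]), 77.74, 35814)
wrist ridge (array([ 491. , -181.8]), array([ 16.4, 119.8]), 77.82, 3409)
```

View pics/m2.png

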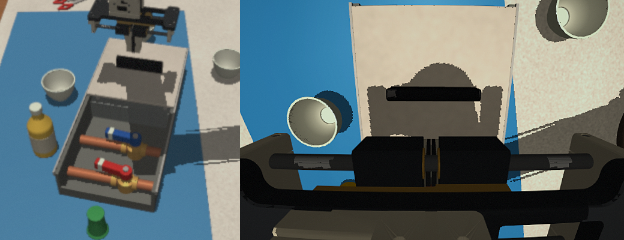

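The cover is fully open: the ridge measures (0.491,-0.182), at (433,95) in the wrist half, and the plate is flat. Red is at (115,170) in the side crop and blue at (125,135), both open. The red pivot is at about (0.521,0.121), and red starts at about -25° world.

```bash
cat >> h.py <<'E'
PV=np.array([.521,.121])
def C(phi,g,r=.046):
    a=np.radians(phi);u=np.array([np.cos(a),np.sin(a)]);n=np.array([-u[1],u[0]])
    return PV+r*u+(.0185+g)*n, np.radians(phi-90)
E
python3 -c "
from h import *
c,y=C(-25,.016);print(c);to(c,.15,y)"
```

```text
[0.57727049 0.13282718]
t 6.15 pos [ 0.5027 -0.1418  0.3601] yaw -1.778 F [-0.1  1.  -0.4] w 0.0003 -> shift [-0.2841 -0.0165  0.0319] turn 13.1
```

Request:
play_rows --targets '[[[-0.055, -0.004, 0, 3], [-0.11, -0.008, 0, 6], [-0.17, -0.012, 0, 9], [-0.23, -0.016, 0, 13], [-0.284, -0.017, 0, 13]]]'

```text
t: 6.78
eef_pos: [0.5782, 0.1347, 0.3591]
ee_rot: [3.14, -0.002, -2.005]
force: [0.5, -0.6, -1.3]
width: 0.0006
```

Request:
play_rows --targets '[[[0, 0, 0.03, 0], [0, 0, 0.06, 0], [0, 0, 0.08, 0], [0, 0, 0.08, 0], [0, 0, 0.08, 0]]]'

```text
t: 7.4
eef_pos: [0.5783, 0.1327, 0.2808]
ee_rot: [-3.141, -0.0, -2.005]
force: [0.1, -0.2, 0.3]
width: 0.0003
```

```bash
python3 -c "
from h import *
c,y=C(-25,.016);to(c,.053,y)
p,d=cams.grab_frame('side');cv2.imwrite('pics/s3.png',cv2.resize(p[150:350,200:440,::-1],(720,600)))"
```

```text
t 7.4 pos [0.5783 0.1327 0.2808] yaw -2.005 F [ 0.1 -0.2  0.3] w 0.0003 -> shift [0.0003 0.001  0.0497] turn 0.1
```

View pics/s3.png

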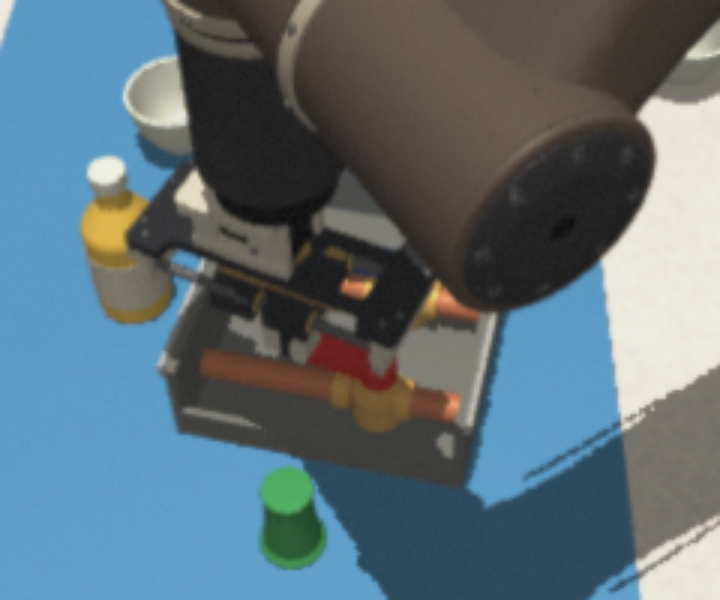

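The fingers at (300,350) stand on the +y side of the red handle, clear of the soap and spool. Go down.

Request:
play_rows --targets '[[[0, 0, 0.02, 0], [0, 0, 0.035, 0], [0, 0, 0.045, 0], [0, 0, 0.049, 0], [0, 0, 0.049, 0]]]'

```text
t: 8.07
eef_pos: [0.5781, 0.1327, 0.2316]
ee_rot: [3.142, -0.0, -2.005]
force: [0.7, -0.8, 0.1]
width: 0.0007
```

```bash
cat >> h.py <<'E'
def rows(phis,g):
    s=arm.get_state();M=R.from_euler("xyz",s["ee_rot"]).as_matrix()
    for f in phis:
        c,y=C(f,g);d=M.T@np.array([*(c-s["eef_pos"][:2]),0]);t=-np.degrees((y-s["ee_rot"][2]+np.pi)%(2*np.pi)-np.pi)
        print(f,np.round(d[:2],3),round(t))
E
python3 -c "
from h import *
c,y=C(-25,.016);to(c,.053,y);rows([-25,-30,-37,-45,-52],0)"
```

```text
t 8.07 pos [0.5781 0.1327 0.2316] yaw -2.005 F [ 0.7 -0.8  0.1] w 0.0007 -> shift [0.0003 0.0008 0.0005] turn 0.1
-25 [0.016 0.001] 0
-30 [ 0.02  -0.001] 5
-37 [ 0.026 -0.002] 12
-45 [ 0.033 -0.003] 20
-52 [ 0.039 -0.002] 27
```

Request:
play_rows --targets '[[[0.016, 0.001, 0, 0], [0.02, -0.001, 0, 5], [0.026, -0.002, 0, 12], [0.033, -0.003, 0, 20], [0.039, -0.002, 0, 27]]]'

```text
t: 8.7
eef_pos: [0.564, 0.0961, 0.2327]
ee_rot: [-3.141, 0.003, -2.48]
force: [4.3, -0.5, -0.9]
width: 0.0006
```

```bash
python3 -c "
from h import *
rows([-52,-60,-68,-76,-84,-92],0);to(C(-52,0)[0],.053,C(-52,0)[1])"
```

```text
-52 [0. 0.] 0
-60 [ 0.007 -0.002] 8
-68 [ 0.013 -0.003] 16
-76 [ 0.02  -0.003] 24
-84 [ 0.027 -0.003] 32
-92 [ 0.034 -0.001] 40
t 8.7 pos [0.564  0.0961 0.2327] yaw -2.48 F [ 4.3 -0.5 -0.9] w 0.0006 -> shift [0.     0.0001 0.0016] turn -0.1
```

Tracking well, with a light contact force.

Request:
play_rows --targets '[[[0.007, -0.002, 0, 8], [0.013, -0.003, 0, 16], [0.02, -0.003, 0, 24], [0.027, -0.003, 0, 32], [0.034, -0.001, 0, 40]]]'

```text
t: 9.32
eef_pos: [0.538, 0.0741, 0.2328]
ee_rot: [3.14, 0.004, 3.105]
force: [3.9, -0.9, -1.1]
width: 0.0005
```

```bash
python3 -c "
from h import *
rows([-92,-97,-101,-103,-105],0);rows([-103,-105],-.003);to(C(-92,0)[0],.053,C(-92,0)[1])"
```

```text
-92 [0. 0.] 0
-97 [ 0.004 -0.001] 5
-101 [ 0.008 -0.002] 9
-103 [ 0.009 -0.002] 11
-105 [ 0.011 -0.003] 13
-103 [ 0.012 -0.002] 11
-105 [ 0.014 -0.002] 13
t 9.32 pos [0.538  0.0741 0.2328] yaw 3.105 F [ 3.9 -0.9 -1.1] w 0.0005 -> shift [0.0001 0.0002 0.0017] turn -0.1
```

Request:
play_rows --targets '[[[0.004, -0.001, 0, 5], [0.008, -0.002, 0, 9], [0.01, -0.002, 0, 10], [0.012, -0.002, 0, 10], [0.012, -0.002, 0, 10]]]'

```text
t: 9.95
eef_pos: [0.529, 0.0722, 0.2332]
ee_rot: [3.139, 0.01, 2.936]
force: [24.4, -13.8, -14.9]
width: 0.0005
```

At the stop (28 N lateral). Back off, lift and verify.

Request:
play_rows --targets '[[[0.012, -0.002, 0, 10], [0.005, -0.002, 0, 10], [-0.005, -0.002, 0, 10], [-0.012, -0.002, 0, 10], [-0.012, -0.002, 0, 10]]]'

```text
t: 10.58
eef_pos: [0.5362, 0.0683, 0.2316]
ee_rot: [-3.141, -0.001, 2.759]
force: [-0.0, 0.9, -1.0]
width: 0.0006
```

```bash
python3 -c "
from h import *
to(C(-102,.015)[0],.2,C(-102,0)[1])"
```

```text
t 10.57 pos [0.5362 0.0683 0.2316] yaw 2.759 F [-0.   0.9 -1. ] w 0.0006 -> shift [-0.007   0.0036 -0.1465] turn -9.9
```

Request:
play_rows --targets '[[[0, 0, -0.03, 0], [0, 0, -0.08, 0], [0, 0, -0.13, 0], [0, 0, -0.17, 0], [0, 0, -0.17, 0]]]'

```text
t: 11.2
eef_pos: [0.5365, 0.069, 0.4052]
ee_rot: [3.137, 0.004, 2.761]
force: [-0.2, 0.0, -1.7]
width: 0.0006
```

Run:
```python
from h import *
to((.5,-.2),.2,-2.)
from station import finder
for c in("scene","side","wrist"):
    p,d=cams.grab_frame(c);X=cloud(c,d);hsv=cv2.cvtColor(p,cv2.COLOR_RGB2HSV)
    cv2.imwrite(f'pics/{c}4.png',p[...,::-1])
    reg=(d>0)&(X[...,0]>.4)&(X[...,0]<.66)&(X[...,1]>-.08)&(X[...,1]<.18)
    for nm,mm in(("red",((hsv[...,0]<8)|(hsv[...,0]>172))&(hsv[...,1]>120)),("blue",(hsv[...,0]>105)&(hsv[...,0]<130)&(hsv[...,1]>100))):
        m=reg&mm&(abs(X[...,2]-.069)<.006)
        if m.sum()>4: print(c,nm,rect(X[m]))
    for q in("spool","soap","tub","cover_ridge"):
        print(c,q,[(np.round(r["xyz"],3),round(r["score"],2)) for r in finder.find_in(c,q)[:3]])
p=[cv2.imread(f"pics/{c}4.png") for c in("scene","wrist")]
cv2.imwrite("pics/m4.png",np.vstack([cv2.resize(p[0][120:320,180:430],(600,300)),cv2.resize(p[1],(480,300)).copy() if 0 else cv2.resize(p[1],(600,300))]))
```

```text
t 11.2 pos [0.5365 0.069  0.4052] yaw 2.761 F [-0.2  0.  -1.7] w 0.0006 -> shift [-0.066  -0.2634  0.0262] turn -87.2
scene red (array([515.5,  92.1]), array([83.8, 21.6]), 72.69, 114)
scene blue (array([535. ,  21.4]), array([16.7, 77.2]), 67.31, 78)
scene spool [(array([0.59 , 0.228, 0.044]), 0.82)]
scene soap [(array([0.741, 0.021, 0.079]), 0.61)]
scene tub [(array([ 0.694, -0.178,  0.046]), 0.98), (array([ 0.482, -0.422,  0.043]), 0.76), (array([ 0.242, -0.258,  0.044]), 0.57)]
scene cover_ridge [(array([0.538, 0.024, 0.065]), 0.66), (array([ 0.51 , -0.175,  0.088]), 0.62)]
side red (array([513.8,  95.2]), array([83.3, 26. ]), 72.57, 227)
side blue (array([530.6,  23.8]), array([27.7, 83.4]), 78.49, 206)
side spool [(array([0.579, 0.237, 0.045]), 0.57)]
side soap [(array([0.714, 0.024, 0.084]), 0.63)]
side tub [(array([ 0.7  , -0.198,  0.042]), 0.81), (array([ 0.466, -0.446,  0.048]), 0.76), (array([ 0.242, -0.276,  0.042]), 0.75)]
side cover_ridge [(array([ 0.437, -0.144,  0.088]), 0.83)]
wrist red (array([514.7,  93.1]), array([84.4, 26.9]), 77.3, 1204)
wrist blue (array([524.6,  19.7]), array([27.7, 77.8]), 68.04, 1035)
wrist spool [(array([0.575, 0.218, 0.059]), 0.64)]
wrist soap [(array([0.518, 0.02 , 0.073]), 0.47)]
wrist tub [(array([ 0.265, -0.234,  0.027]), 0.79)]
wrist cover_ridge [(array([ 0.453, -0.144,  0.092]), 0.85)]
```

View pics/m4.png

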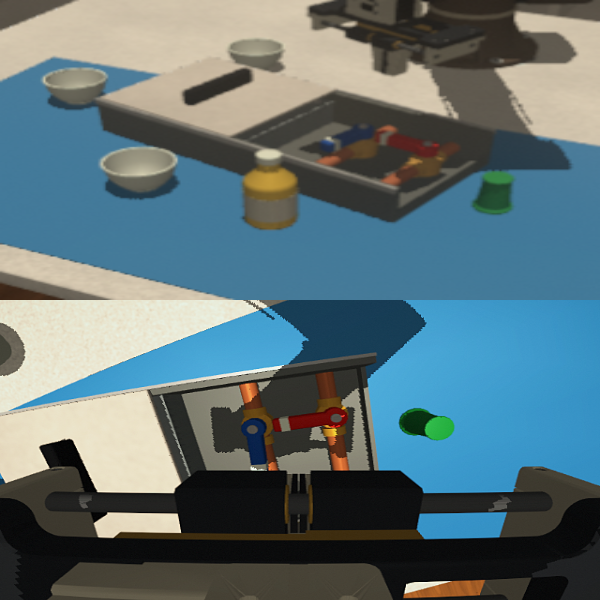

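The cover is open and flat, and red lies along box -y at its stop: the wrist camera gives 77.3° against the box axis at 77.8°. Blue and the bystanders have not moved. Handing in.

```bash
python3 -c "
from station import job_done
print(job_done())"
```

```text
the job is handed in; nothing more can be done
None
```

The job is handed in: the cover is fully open in its track and the red valve is shut. `job_done` reports no verdict, so this rests on my own checks.

- **Cover:** I pushed its ridge along the track with closed fingers until it reached the stop, where the force rose to about 30 N. The ridge had moved about 205 mm, which with the starting slide of about 25 mm makes the full 230 mm. The plate was flat just after the push. I did not re-measure it at the end, but the last picture shows it unchanged.
- **Red handle:** I pushed it clockwise to its stop, where the sideways force reached about 28 N. The wrist camera then put it within 0.5° of the box axis.
- **Blue handle and bystanders:** Blue, the spool, the soap bottle and the bowl all read the same as before, within measurement noise. The hand was lifted clear of everything at the end.
- **Checks that disagreed:** The scene and side cameras gave the red handle's angle about 5° past its stop, from few pixels. Its centre position and the contact force both fit fully shut. One final `cover_ridge` detection landed on the valves, and a wrist detection of "soap" was also false. I set both aside after comparing them with the picture.

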